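# Close the analyser's bayonet port and hold it home

### The arm

A 7-joint arm with a two-finger parallel gripper is mounted at the origin on the work surface. World frame = base frame: x ahead of the robot, y to its left, z up, the work surface at z = 0. Lengths are in mm, angles in rad, forces in N, time in s.
With the tool pointing down it reaches from about 400 to 850 mm from the base axis. Payload 10.4 kg.
Tool frame: the origin (TCP) lies midway between the tips of the shut fingers; the grasp point (between the pads) lies 19 mm behind it (grasp_offset is the z of the grasp point in the tool frame, in mm); z points along the fingers, y is the line along which they close (so a half turn about z gives the same grasp; the last joint's range is limited). The gripper opens to 87 mm and grips with 3 to 60 N. Pads are 19 mm wide; open, the fingers measure 117 mm over their backs; the gripper's body (75 mm by 190 mm) begins 51 mm behind the grasp point.
Start: joints at [-1.262, 0.332, -0.065, 1.46, 0.022, 1.35, -0.088], TCP at [203.578, 590.938, 222.576] pointing down, gripper open.
Joint ranges: [-2.6, 2.6], [-0.5, 2.12], [-1.47, 1.34], [0.16, 2.42], [-1.27, 4.41], [0.06, 2.06], [-2.6, 2.6]. Speed limits (rad/s): [2.22, 2.22, 2.79, 2.79, 3.14, 3.14, 3.14].

### API

Orientations are given as a unit quaternion [x, y, z, w].
In Python, from station import * gives the robot as it stands.
- The arm moves only by the tool apply_moves, never from a script. Its argument "plan" is text: rows parted by semicolons, each of 5 numbers parted by spaces: the finger opening in m, from 0 to 0.087, then the shift along the tool's x, y, z in m, then the turn about the tool's z in degrees. In form: jaw dx dy dz turn; .... A call has 1 to 5 rows; each row is the pose to reach, as a shift and turn from the pose commanded when the call began, along the tool's axes at that moment; what a row does not reach only later rows make up. A row lasts 1/8 s, in which the tool goes at most 62.5 mm and 10.7 degrees, less where a joint would pass 70% of its speed; a pose out of reach is approached as far as the arm can. A call with a gripper value outside its range is refused whole. The fingers move at their own pace and stop on an object; "squeeze" is the grip in N (left out, the last holds). Time passes only in rows, so rows that repeat a pose let the fingers close. It gives the time, the measured TCP pose, the force, the opening and the grip force at its end, in the units of the state.
- observe(): the state, without advancing time (a new reading comes with each control period).
- read_camera(name): name is "scene" or "top"; returns the picture (400x640x3 uint8, red, green, blue); there is no depth.
- camera_info(name): a dict with "camera_matrix" (3x3 intrinsics, pixels), "extrinsics" (4x4, takes a point from camera to world coordinates). Camera axes: x right, y down, z forward; pixel columns grow to the right and rows downward; lengths in mm; the calibration is good to about 2 mm. A picture is of the moment at which its call begins. camera_info takes no time and is no camera call.
- job_done(): hands the job in; it is judged then, once.
The state is a dict: "clock": time; "joints": joint angles; "joint_velocities": joint speeds; "tau": joint torques, N m; "tcp_pos": TCP position; "tcp_rot": TCP orientation; "force": force on the tool from outside, world axes, zero at the start; "ft_torque": the same for the moment, N m; "grip_width": finger opening in mm; "finger_force": force on a finger pad.
Only numpy, scipy, OpenCV 4.12 (cv2) and the standard library are available. Lean on these libraries where they do the work, as an engineer would, in place of code of your own. Each camera call takes 0.05 s, during which the arm holds its last target. There are 200 camera calls.

### The job

Press the green start button on the cream gas analyser fully down and let it come up again. Then take the blue-handled bayonet plug from the steel tray, push it straight into the analyser's port until its flange is down on the collar, twist it a quarter turn clockwise (seen from above) to the stop, and finish while still gripping it, pressed fully home against the spring: do not let go. Leave the other things where they are.

Things in the scene. Friction and masses are not known exactly. Their poses are not given: they have to be found in the camera images.
- analyser: Fixed cream instrument case, 200 x 260 x 75 mm (x, y, z), teal front on its -x side. Origin: centre of its underside, on the bench; z up. On top: the bayonet port 55 mm to +y of the centre, the green button 75 mm to -y.
- port (a point): Centre of the bayonet port's mouth, on top of its aluminium collar (68 mm across, 15 mm above the case), 90 mm above the bench. Axes as the analyser's. Bore 33 mm across, with two slots towards +x and -x (black marks beside them), 12 mm wide, 47 mm over both. Under the 8 mm thick roof the lugs turn clockwise from above, about 93 degrees, to a stop; counter-clockwise is blocked.
- plunger (a joint): Travel (m) of the brass spring plunger in the port: 0 up, 4 mm below the mouth; 0.015 with the plug fully home. It pushes up with 4 N at first contact, 10 N at home. Until then the plug is kept from turning: lugs pass under the roof only with the flange less than 5 mm from the collar. Let go after the twist, the plug springs up 5 mm and is caught there.
- start_top (a point): Centre of the top of the green start button (28 mm across, in a black housing on the analyser), z up.
- start (a joint): Travel of the start button in m: 0 up, 0.006 fully down (about 5 N). It springs back.
- plug: Loose bayonet plug, 63 mm tall, 110 to 210 g, upright in the tray. Origin: centre of its underside, z up. Stem 30 mm across (z 0 to 19 mm), two brass lugs at its foot along +x and -x (42 mm over both, 8 mm wide, z 0 to 6), steel flange 54 mm across (z 19 to 25), blue bar handle 40 mm along x, 16 mm along y (z 25 to 63). Same after half a turn.
- plug_seat (a point): On the plug's axis, at the underside of the flange (19 mm above the plug's underside). It comes down to the port's mouth when fully home. Before the twist the plug's x axis lies along the port's x, after it along the port's y.
- plug_grip (a point): On the plug's axis, inside the blue handle, 24 mm above the top of the flange: a good place for the finger pads, closing along the plug's y.
- tray: Steel tray, 220 x 260 mm, wall 20 mm high and 3 mm thick, on the bench. Origin: centre of its underside. Holds the plug, the orange-knobbed stopper and a ceramic boat.
- stopper: Bystander: loose plain stopper without lugs, black rubber with a round orange knob, 54 mm across, 55 mm tall, in the tray. Origin: centre of its underside.
- boat: Bystander: loose white ceramic boat, 22 x 90 x 13 mm, lying in the tray. Origin: centre of its underside.
- reagent: Bystander: amber reagent bottle, 66 mm across, 150 mm tall, behind the work area. Origin: centre of its underside.
- beaker: Bystander: clear beaker, 70 mm across, 90 mm tall, behind the work area. Origin: centre of its underside.
- board: Bystander: dark wooden rest board, 120 x 170 x 22 mm, behind the work area. Origin: centre of its underside.
There are look-alikes about, which are no part of the job. Leave any purple or red look-alike of the plug alone.

How it is judged (in metres and radians):
On the way, in this order (a step that is already met when the one before it is completed fails the run):
1. the start button is pressed fully down (5 mm or more of 6) (value of joint start above 0.005 m), for 0.05 s.
2. the start button is up again (within 1 mm) (value of joint start below 0.001 m), for 0.05 s.
3. the plug is gripped and lifted 40 mm or more above the tray's underside (z of plug in the frame of tray above 0.04 m and contact force between the fingers and plug above 1 N), for 0.05 s.
4. the plug is pushed straight into the port, lugs in line with the slots (within 0.4 rad), its flange within 4.5 mm of the collar (z of plug_seat in the frame of port below 0.0045 m and horizontal distance between plug_seat and port below 0.004 m and angle between the x axis of plug and the x axis of port, either way round below 0.4 rad), for 0.05 s.
At the end, for the whole second after the job is handed in: The plug is upright in the port (axis within 4 mm, tilt under 0.08 rad), turned at least 72 degrees from the slots, flange held within 2.5 mm of the collar (let go, it springs up 5 mm), at rest, gripped by the fingers with over 3 N; start button up (within 1 mm) (z of plug_seat in the frame of port below 0.0025 m and horizontal distance between plug_seat and port below 0.004 m and angle between the x axis of plug and the x axis of port, either way round above 1.25 rad and angle between plug's own z axis and vertical below 0.08 rad and contact force between the fingers and plug above 3 N and linear speed of plug below 0.02 m/s and value of joint start below 0.001 m); the arm keeps its last pose, push and grip.
It fails at once if the stopper or the boat is moved more than 30 mm (distance of any of stopper, boat from where it was at the start of the episode above 0.03 m).
It fails at once if the bottle, the beaker or the board is moved more than 30 mm (distance of any of reagent, beaker, board from where it was at the start of the episode above 0.03 m).
It fails at once if the tray is pushed more than 50 mm (distance of tray from where it was at the start of the episode above 0.05 m).
It also fails if it takes over 58 s, if anything falls off the work surface, if the arm or the gripper's body presses on something with over 40 N, if the wrist force passes 120 N, or if a joint passes its speed limit or range.

## Working session

There is one attempt and no reset: what is moved stays moved. The work goes in short steps, Python scripts to look and compute and a tool call to move; the robot and the scene stay as the last step left them, time stands still between calls to the robot, and variables do not carry over. Pictures are saved under pics/ and viewed, at most 10 in all, crops included, and the job is handed in when it is done.

Besides the shell and the picture viewer there is one more tool, called as name(argument=value, ...), one argument or row to a line, values as JSON. apply_moves: Moves the arm, as the interface text tells. Its arguments: {"type":"object","properties":{"plan":{"type":"string"},"squeeze":{"type":"number"}},"required":["plan"]}

```bash
ls; mkdir -p pics; python3 - <<'E'
from station import *
import cv2
s=observe();print({k:s[k] for k in('clock','tcp_pos','tcp_rot','grip_width','force')})
for n in('scene','top'):
    cv2.imwrite(f'pics/{n}0.png',read_camera(n)[:,:,::-1]);c=camera_info(n);print(n,c['camera_matrix'],c['extrinsics'])
E
```

```text
pics
{'clock': 0.0, 'tcp_pos': array([203.46132029, 590.54051142, 221.75886035]), 'tcp_rot': array([ 1.65133647e-01,  9.86270943e-01, -7.02155230e-04, -1.07517248e-04]), 'grip_width': 87.1012265966187, 'force': array([0.71887737, 0.34076214, 0.84542844])}
scene [[471.24261339   0.         313.44002085]
 [  0.         471.24261339 199.21294157]
 [  0.           0.           1.        ]] [[ 8.02678327e-01  4.65154192e-01 -3.73281504e-01  1.00080460e+03]
 [ 5.96303986e-01 -6.37833544e-01  4.87431970e-01 -4.94465188e+02]
 [-1.13604400e-02 -6.13840327e-01 -7.89348461e-01  9.19060011e+02]
 [ 0.00000000e+00  0.00000000e+00  0.00000000e+00  1.00000000e+00]]
top [[427.75654848   0.         320.59643514]
 [  0.         427.75654848 198.7921048 ]
 [  0.           0.           1.        ]] [[ 1.15115601e-02 -9.98424375e-01  5.49204014e-02  5.67678150e+02]
 [-9.99919860e-01 -1.17834147e-02 -4.62871436e-03  1.88035311e+01]
 [ 5.26857111e-03 -5.48627163e-02 -9.98480007e-01  1.28393672e+03]
 [ 0.00000000e+00  0.00000000e+00  0.00000000e+00  1.00000000e+00]]
```

View pics/top0.png

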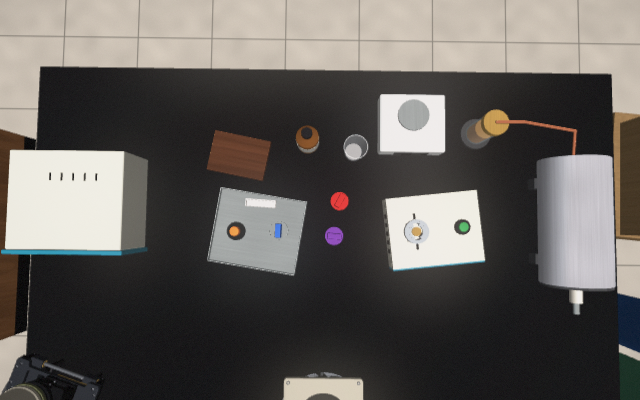

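View pics/scene0.png

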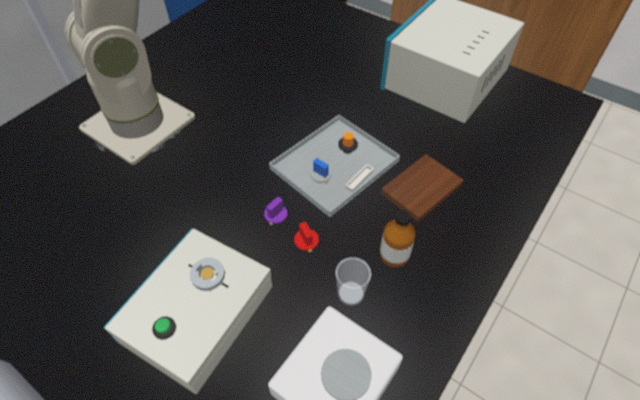

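```bash
cat > h.py <<'E'
from station import *
import cv2, numpy as np
from scipy.spatial.transform import Rotation as R
def ray(n,uv):
    c=camera_info(n);E=np.array(c['extrinsics']);d=E[:3,:3]@np.linalg.inv(c['camera_matrix'])@[uv[0],uv[1],1]
    return E[:3,3],d/np.linalg.norm(d)
def onz(n,uv,z):
    o,d=ray(n,uv);return o+d*(z-o[2])/d[2]
def tri(a,b):  # a=top pixel, b=scene pixel
    (o,d),(p,e)=ray('top',a),ray('scene',b)
    s=np.linalg.lstsq(np.c_[d,-e],p-o,rcond=None)[0];x,y=o+d*s[0],p+e*s[1]
    return (x+y)/2,np.linalg.norm(x-y)
def blobs(img,h0,h1,s=110,v=50,box=None,amin=8):
    hsv=cv2.cvtColor(img,cv2.COLOR_RGB2HSV);m=cv2.inRange(hsv,(h0,s,v),(h1,255,255))
    if box: k=np.zeros_like(m);x0,y0,x1,y1=box;k[y0:y1,x0:x1]=255;m&=k
    n,l,st,ce=cv2.connectedComponentsWithStats(m)
    return [(st[i,4],ce[i].round(2),l==i) for i in range(1,n) if st[i,4]>=amin]
E
python3 - <<'E'
from h import *
I={n:read_camera(n) for n in('top','scene')}
P={}
for nm,h,bx in(('green',(45,85),dict(top=(440,210,485,245),scene=(140,305,190,345))),
            ('blue',(105,130),dict(top=(255,210,305,250),scene=(300,150,345,185))),
            ('brass',(10,30),dict(top=(400,215,435,245),scene=(190,255,225,290))),
            ('orange',(5,20),dict(top=(220,215,250,250),scene=(335,125,365,155)))):
    for n in I:
        b=max(blobs(I[n],*h,box=bx[n]),key=lambda t:t[0]);P[nm,n]=b[1];print(nm,n,b[0],b[1])
        if nm=='blue':
            ys,xs=np.nonzero(b[2]);print(cv2.minAreaRect(np.c_[xs,ys].astype(np.float32)))
    print(nm,*tri(P[nm,'top'],P[nm,'scene']))
for n,b in(('top',(380,185,490,275)),('scene',(100,225,280,390))):
    x0,y0,x1,y1=b
    cv2.imwrite(f'pics/c_{n}.png',cv2.resize(I[n][y0:y1,x0:x1],None,fx=4,fy=4,interpolation=cv2.INTER_CUBIC)[:600,:,::-1])
t=cv2.resize(I['top'][180:280,200:310],None,fx=4,fy=4,interpolation=cv2.INTER_CUBIC)
u=cv2.resize(I['top'][185:275,380:490],None,fx=3.6,fy=400/90,interpolation=cv2.INTER_CUBIC)
cv2.imwrite('pics/top_c.png',np.hstack([t[:400],u[:400,:360]])[:,:,::-1])
E
```

```text
green top 68 [463.51 226.37]
green scene 185 [161.96 325.08]
green [ 560.74336736 -385.27491366   94.27772982] 0.8381973618565042
blue top 84 [277.65 230.26]
((278.0, 230.5), (13.0, 6.0), 90.0)
blue scene 186 [320.5 167. ]
((320.4999694824219, 167.0), (18.3503475189209, 11.833402633666992), 30.963754653930664)
blue [542.98079506 135.42678882  47.51237209] 1.1146986944030897
brass top 54 [416.22 231.26]
brass scene 99 [206.82 272.66]
brass [ 545.6255601  -255.3675812    86.02651799] 0.5084446922194017
orange top 93 [234.14 230.8 ]
orange scene 146 [347.84 139.56]
orange [539.58912674 262.29230786  38.28307143] 1.6204678604147658
```

View pics/c_top.png

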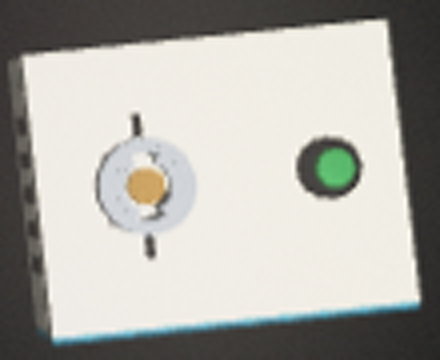

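View pics/c_scene.png

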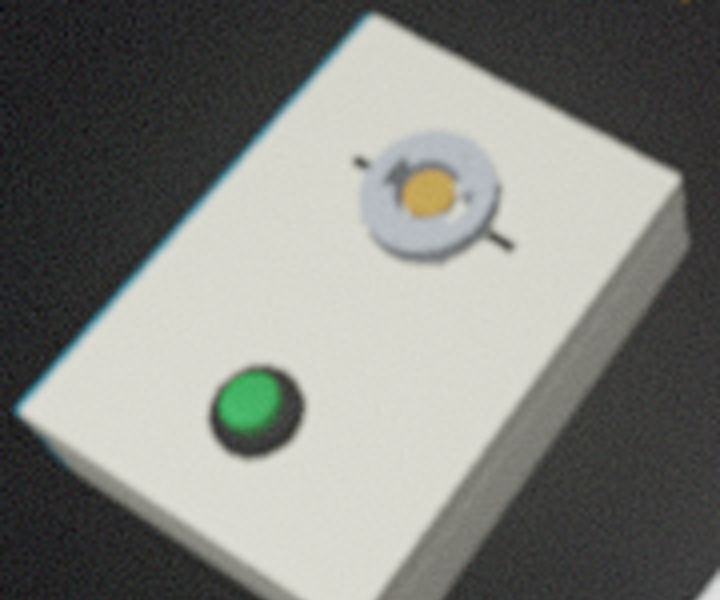

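```bash
python3 - <<'E'
from h import *
I={n:read_camera(n).astype(float) for n in('top','scene')}
# soft blue weight averaged over frames
for n,(x0,y0,x1,y1) in dict(top=(265,215,292,246),scene=(305,150,338,185)).items():
    A=np.mean([read_camera(n).astype(float) for _ in range(4)],0)
    w=np.clip(A[...,2]-(A[...,0]+A[...,1])/2-25,0,None)[y0:y1,x0:x1]
    yy,xx=np.mgrid[y0:y1,x0:x1];W=w.sum();c=np.array([(w*xx).sum(),(w*yy).sum()])/W
    d=np.array([(xx-c[0]).ravel(),(yy-c[1]).ravel()]);C=(w.ravel()*d)@d.T/W
    e,v=np.linalg.eigh(C);a,b=c-8*v[:,1],c+8*v[:,1]
    P,Q=onz(n,a,60)[:2],onz(n,b,60)[:2];q=Q-P
    print(n,c,'pix axis',v[:,1],'world yaw deg',np.degrees(np.arctan2(q[1],q[0])),'at z66',onz(n,c,66),'z50',onz(n,c,50))
t=lambda n,b:cv2.resize(I[n].astype(np.uint8)[b[1]:b[3],b[0]:b[2]],(400,400),interpolation=cv2.INTER_CUBIC)
cv2.imwrite('pics/plug.png',np.hstack([t('top',(258,211,298,251)),t('scene',(300,148,340,188))])[:,:,::-1])
E
```

```text
top [277.44951699 230.18334154] pix axis [-0.06354207  0.99797916] world yaw deg 177.32487774507544 at z66 [543.98710663 134.6020232   66.        ] z50 [543.67587807 136.12326468  50.        ]
scene [320.28694907 165.89552075] pix axis [0.62935034 0.77712171] world yaw deg -22.78553565232042 at z66 [549.75139198 124.29913957  66.        ] z50 [541.29143455 135.90468795  50.        ]
```

View pics/plug.png

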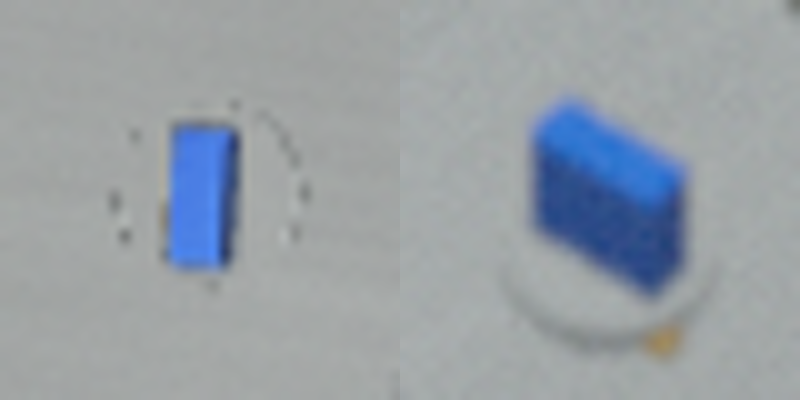

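apply_moves(
  plan="0 -0.295 -0.1 0 -19; 0 -0.295 -0.1 0 -19; 0 -0.295 -0.1 0 -19; 0 -0.295 -0.1 0 -19; 0 -0.295 -0.1 0 -19",
)

```text
clock: 1.32
tcp_pos: [450.5, 399.6, 222.9]
tcp_rot: [-0.0, 1.0, 0.0, 0.0]
force: [0.8, 0.7, -0.6]
grip_width: 44.7
finger_force: 0.0
```

apply_moves(
  plan="0 -0.03 -0.3 0 0; 0 -0.03 -0.3 0 0; 0 -0.03 -0.3 0 0; 0 -0.03 -0.3 0 0; 0 -0.03 -0.3 0 0",
)

```text
clock: 1.95
tcp_pos: [479.0, 98.4, 222.9]
tcp_rot: [0.001, 1.0, 0.0, 0.0]
force: [-0.3, 0.3, 0.5]
grip_width: 1.7
finger_force: 0.0
```

apply_moves(
  plan="0 -0.04 -0.3 0 0; 0 -0.04 -0.3 0 0; 0 -0.04 -0.3 0 0; 0 -0.04 -0.3 0 0; 0 -0.04 -0.3 0 0",
)

```text
clock: 2.58
tcp_pos: [518.9, -201.5, 222.9]
tcp_rot: [0.0, 1.0, -0.0, 0.0]
force: [-0.3, 0.7, -0.1]
grip_width: 0.4
finger_force: 0.0
```

apply_moves(
  plan="0 -0.040 -0.185 0 0; 0 -0.040 -0.185 0 0; 0 -0.040 -0.185 0 0; 0 -0.040 -0.185 0.03 0; 0 -0.040 -0.185 0.09 0",
)

```text
clock: 3.2
tcp_pos: [559.9, -386.3, 133.4]
tcp_rot: [0.001, 1.0, -0.001, 0.002]
force: [0.6, 0.3, -1.1]
grip_width: 0.6
finger_force: 0.0
```

```bash
python3 - <<'E'
from h import *
print(observe()['joints'],observe()['tcp_pos'])
print(tri((277.45,230.15),(320.55,162.85)), onz('scene',(320.55,162.85),66))
# collar in both views: light grey-blue ring inside box
for n,(x0,y0,x1,y1) in dict(top=(400,212,434,250),scene=(185,252,230,294)).items():
    h=cv2.cvtColor(read_camera(n),cv2.COLOR_RGB2HSV)[y0:y1,x0:x1];m=((h[...,1]>22)&(h[...,0]>95)&(h[...,0]<135)&(h[...,2]>90)).astype(np.uint8)
    c=max(cv2.findContours(m,0,2)[0],key=cv2.contourArea);e=cv2.fitEllipse(cv2.convexHull(c));print(n,e,onz(n,np.array(e[0])+(x0,y0),90))
E
```

```text
[ 0.12397267  0.55984755  0.59351787  1.44071561 -0.32025168  1.23329618
  2.32034694] [ 559.92740206 -386.33975693  133.37993973]
(array([543.68232723, 134.50004078,  63.99776351]), np.float64(0.9275025121517737)) [544.40380155 132.72215211  66.        ]Traceback (most recent call last):
  File "<stdin>", line 7, in <module>
ValueError: max() iterable argument is empty
```

apply_moves(
  plan="0 0 0 0.03 0; 0 0 0 0.034 0; 0 0 0 0.038 0; 0 0 0 0.04 0; 0 0 0 0.042 0",
)

```text
clock: 3.88
tcp_pos: [559.5, -384.3, 91.7]
tcp_rot: [0.0, 1.0, -0.0, 0.001]
force: [-1.2, 1.4, 4.5]
grip_width: 0.7
finger_force: 2.4
```

apply_moves(
  plan="0 0 0 0.001 0; 0 0 0 0.002 0; 0 0 0 0.003 0; 0 0 0 0.004 0; 0 0 0 0.004 0",
)

```text
clock: 4.5
tcp_pos: [559.6, -384.4, 91.0]
tcp_rot: [0.0, 1.0, 0.0, 0.002]
force: [-10.9, 10.0, 32.9]
grip_width: 0.1
finger_force: 16.4
```

apply_moves(
  plan="0 0 0 -0.02 0; 0 0 0 -0.06 0; 0 0 0 -0.12 0; 0.06 0 0.03 -0.143 0; 0.06 0.02 0.08 -0.143 0",
)

```text
clock: 5.12
tcp_pos: [539.9, -305.0, 231.8]
tcp_rot: [0.001, 1.0, -0.001, 0.002]
force: [0.6, 0.9, 0.5]
grip_width: 13.1
finger_force: 0.0
```

apply_moves(
  plan="0.06 0.01 0.3 0 0; 0.06 0.01 0.3 0 0; 0.06 0.01 0.3 0 0; 0.06 0.01 0.3 0 0; 0.06 0.01 0.3 0 0",
)

```text
clock: 5.75
tcp_pos: [528.8, -1.4, 230.1]
tcp_rot: [-0.001, 1.0, 0.0, 0.001]
force: [1.2, 0.0, 0.2]
grip_width: 58.0
finger_force: 0.0
```

```bash
python3 - <<'E'
from h import *
s=observe();print(s['tcp_pos'],s['tcp_rot'],s['joints'],s['force'])
A=read_camera('top');b=max(blobs(A,45,85,box=(440,210,485,245)),key=lambda t:t[0]);print(b[:2])
E
```

```text
[528.75736884  -1.38985438 230.07117541] [-6.67498002e-04  9.99999551e-01  3.51110946e-04  5.73507319e-04] [-0.50183573  0.10896305  0.45420774  1.72747859 -0.05000105  1.31524878
  1.53475457] [1.18478799 0.00352719 0.23462317]
(np.int32(68), array([463.51, 226.37]))
```

apply_moves(
  plan="0.05 -0.015 0.1357 0.04 3; 0.05 -0.015 0.1357 0.08 3; 0.05 -0.015 0.1357 0.12 3; 0.05 -0.015 0.1357 0.12 3; 0.05 -0.015 0.1357 0.12 3",
)

```text
clock: 6.42
tcp_pos: [544.7, 130.5, 110.6]
tcp_rot: [0.027, 1.0, -0.0, 0.0]
force: [0.7, -0.6, 1.9]
grip_width: 50.2
finger_force: 0.0
```

```bash
python3 - <<'E'
from h import *
s=observe();print(s['tcp_pos'],s['tcp_rot'])
I=read_camera('scene');cv2.imwrite('pics/g.png',cv2.resize(I[90:220,260:400],None,fx=4,fy=4)[:,:,::-1])
E
```

```text
[544.72271831 130.45406825 110.57306792] [ 2.68534155e-02  9.99639262e-01 -2.20785598e-04  4.37431060e-04]
```

View pics/g.png

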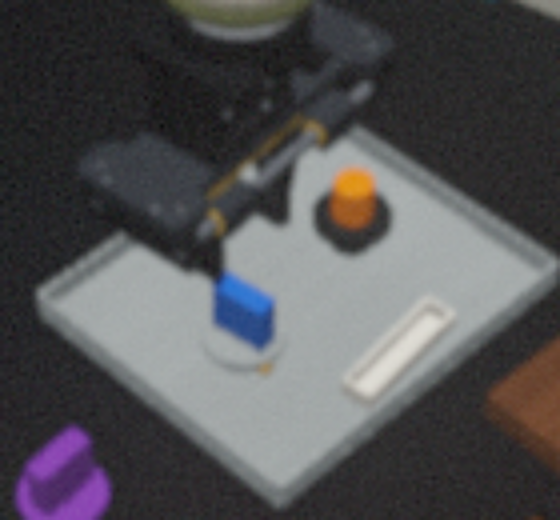

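apply_moves(
  plan="0.05 0 0 0.03 0; 0.05 0 0 0.03 0; 0.05 0 0 0.03 0",
)

```text
clock: 6.85
tcp_pos: [545.1, 131.1, 81.5]
tcp_rot: [0.027, 1.0, 0.0, 0.001]
force: [-0.1, -0.0, -0.1]
grip_width: 49.7
finger_force: 0.0
```

apply_moves(
  plan="0.05 0.0015 0.0031 0 0; 0.05 0.0015 0.0031 0.04 0; 0.05 0.0015 0.0031 0.047 0; 0.05 0.0015 0.0031 0.047 0; 0.05 0.0015 0.0031 0.047 0",
)

```text
clock: 7.48
tcp_pos: [543.6, 135.1, 33.9]
tcp_rot: [0.026, 1.0, 0.0, 0.001]
force: [-0.4, -1.0, -0.1]
grip_width: 50.0
finger_force: 0.0
```

apply_moves(
  plan="0.01 0 0 0 0; 0.01 0 0 0 0; 0.01 0 0 0 0; 0.01 0 0 0 0; 0.01 0 0 0 0",
  squeeze=45,
)

```text
clock: 8.1
tcp_pos: [542.7, 134.8, 32.5]
tcp_rot: [0.026, 1.0, 0.0, -0.0]
force: [0.1, 0.2, 0.5]
grip_width: 15.5
finger_force: 45.0
```

apply_moves(
  plan="0.01 0 0 -0.04 0; 0.01 0 0 -0.1 0; 0.01 0 0 -0.15 0; 0.01 -0.003 -0.05 -0.15 0; 0.01 -0.006 -0.1 -0.15 0",
)

```text
clock: 8.72
tcp_pos: [543.4, 33.8, 183.0]
tcp_rot: [0.026, 1.0, 0.0, 0.0]
force: [1.0, -0.5, -2.1]
grip_width: 15.7
finger_force: 45.0
```

apply_moves(
  plan="0.01 -0.0173 -0.2893 0 0; 0.01 -0.0173 -0.2893 0 -4; 0.01 -0.0173 -0.2893 0 -9.6; 0.01 -0.0173 -0.2893 0 -9.6; 0.01 -0.0173 -0.2893 0 -9.6",
)

```text
clock: 9.35
tcp_pos: [544.4, -258.6, 182.4]
tcp_rot: [-0.056, 0.998, -0.0, -0.0]
force: [1.6, -0.0, -1.5]
grip_width: 15.5
finger_force: 45.0
```

apply_moves(
  plan="0.01 0 0 0 0; 0.01 0 0 0 0",
)

```text
clock: 9.6
tcp_pos: [545.5, -254.4, 182.1]
tcp_rot: [-0.058, 0.998, 0.0, -0.0]
force: [-0.1, 0.9, -1.8]
grip_width: 15.9
finger_force: 45.0
```

```bash
python3 - <<'E'
from h import *
s=observe();print(s['tcp_pos'],s['tcp_rot'],s['joints'],s['force'],s['grip_width'])
I=read_camera('scene');cv2.imwrite('pics/p.png',cv2.resize(I[150:310,110:290],None,fx=4,fy=3.7)[:,:,::-1])
E
```

```text
[ 545.50350339 -254.37724062  182.06879639] [-5.76585979e-02  9.98336237e-01  3.87056951e-04 -3.05843206e-04] [-0.11237955  0.33741609  0.59046253  1.60806281 -0.1954314   1.25657428
  2.1990043 ] [-0.09297506  0.900477   -1.76423844] 15.89123223397811
```

View pics/p.png

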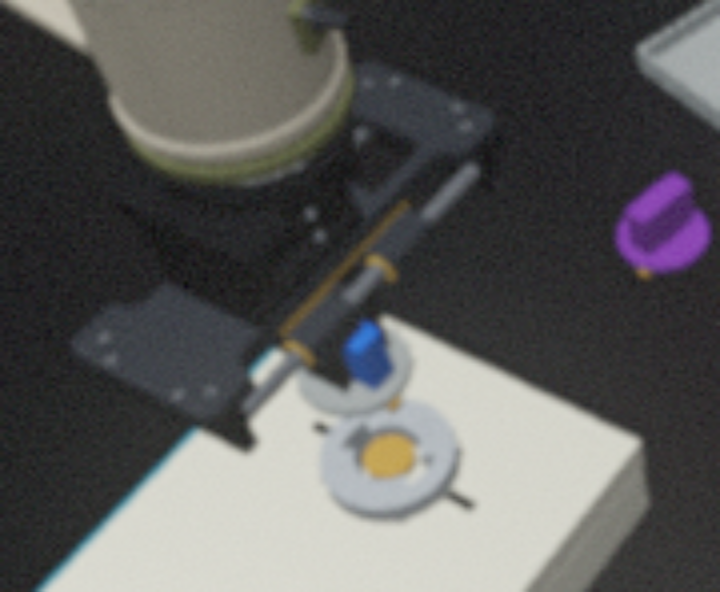

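apply_moves(
  plan="0.01 0.0005 -0.0009 0.03 0; 0.01 0.0005 -0.0009 0.052 0; 0.01 0.0005 -0.0009 0.058 0; 0.01 0.0005 -0.0009 0.058 0; 0.01 0.0005 -0.0009 0.058 0",
)

```text
clock: 10.28
tcp_pos: [545.7, -256.0, 125.6]
tcp_rot: [-0.058, 0.998, -0.0, 0.001]
force: [-0.5, -0.8, -1.3]
grip_width: 15.7
finger_force: 45.0
```

```bash
python3 - <<'E'
from h import *
s=observe();print(s['tcp_pos'],s['tcp_rot'],s['force'])
I=np.mean([read_camera('scene').astype(float) for _ in range(4)],0).astype(np.uint8);cv2.imwrite('pics/q.png',cv2.resize(I[235:300,175:240],(600,600),interpolation=cv2.INTER_CUBIC)[:,:,::-1])
E
```

```text
[ 545.73443023 -256.03226235  125.57237545] [-5.77194709e-02  9.98332567e-01 -1.59442386e-04  7.23624300e-04] [-0.50136086 -0.7528867  -1.28027842]
```

View pics/q.png

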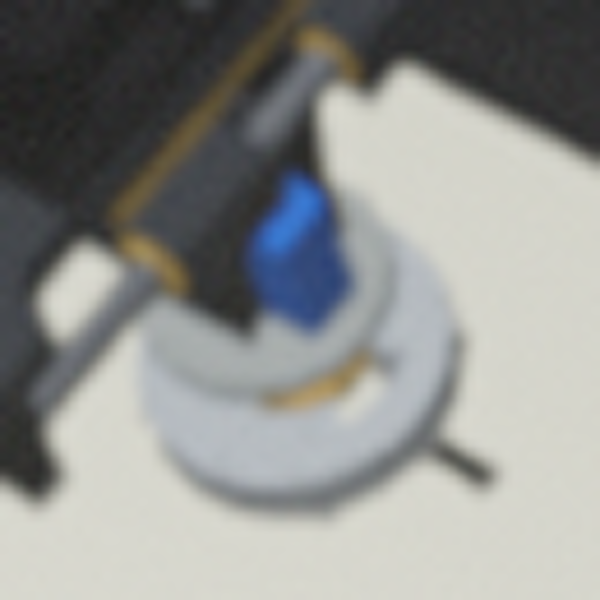

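```bash
python3 - <<'E'
from h import *
c=camera_info('scene');E=np.linalg.inv(np.array(c['extrinsics']));K=c['camera_matrix']
a=np.linspace(0,2*np.pi,400)
def ext(x,y,z,r):
    P=np.c_[x+r*np.cos(a),y+r*np.sin(a),z+0*a];q=(P@E[:3,:3].T+E[:3,3])@K.T;q=q[:,:2]/q[:,2:]
    q=(q-[175,235]+.5)*600/65-.5
    print(q.min(0).round(),q.max(0).round(), 'low pt',q[q[:,1].argmax()].round())
for x,y in((545.6,-255.4),(547.6,-255.4),(545.6,-253.4)):
    for z in(114.6,120.6):ext(x,y,z,27)
ext(545.6,-255.4,90,34);ext(545.6,-255.4,75,34)
E
```

```text
[144. 176.] [401. 399.] low pt [253. 399.]
[138. 161.] [397. 385.] low pt [247. 385.]
[151. 181.] [408. 404.] low pt [260. 404.]
[145. 166.] [403. 390.] low pt [254. 390.]
[151. 169.] [408. 392.] low pt [260. 392.]
[145. 155.] [403. 378.] low pt [254. 378.]
[137. 207.] [453. 485.] low pt [271. 485.]
[152. 241.] [464. 517.] low pt [285. 517.]
```

apply_moves(
  plan="0.01 0 0.0005 0.003 0; 0.01 0 0.0005 0.006 0; 0.01 0 0.0005 0.009 0; 0.01 0 0.0005 0.011 0; 0.01 0 0.0005 0.011 0",
)

```text
clock: 11.1
tcp_pos: [545.0, -255.6, 113.6]
tcp_rot: [-0.057, 0.998, 0.0, -0.0]
force: [-1.6, 0.5, 3.6]
grip_width: 15.9
finger_force: 45.0
```

apply_moves(
  plan="0.01 0 0 0.003 0; 0.01 0 0 0.006 0; 0.01 0 0 0.009 0; 0.01 0 0 0.011 0; 0.01 0 0 0.012 0",
)

```text
clock: 11.72
tcp_pos: [545.2, -255.7, 101.7]
tcp_rot: [-0.057, 0.998, 0.0, 0.0]
force: [-3.5, 1.9, 7.8]
grip_width: 15.8
finger_force: 45.0
```

apply_moves(
  plan="0.01 0 0 0.001 0; 0.01 0 0 0.002 0; 0.01 0 0 0.002 0",
)

```text
clock: 12.1
tcp_pos: [545.2, -255.6, 100.6]
tcp_rot: [-0.057, 0.998, 0.0, 0.0]
force: [-7.0, 3.4, 14.2]
grip_width: 15.7
finger_force: 45.0
```

apply_moves(
  plan="0.01 0 0 0.001 5; 0.01 0 0 0.001 14; 0.01 0 0 0.001 23; 0.01 0 0 0.001 32; 0.01 0 0 0.001 41",
)

```text
clock: 12.72
tcp_pos: [547.3, -254.7, 100.6]
tcp_rot: [0.297, 0.955, 0.001, 0.002]
force: [-0.4, 7.4, 18.4]
grip_width: 15.4
finger_force: 45.0
```

apply_moves(
  plan="0.01 0 0 0 10; 0.01 0 0 0 20; 0.01 0 0 0 30; 0.01 0 0 0 40; 0.01 0 0 0 48",
)

```text
clock: 13.35
tcp_pos: [547.5, -255.0, 100.6]
tcp_rot: [0.66, 0.751, 0.002, 0.002]
force: [-0.5, 5.0, 17.8]
grip_width: 15.8
finger_force: 45.0
```

apply_moves(
  plan="0.01 0 0 0 1; 0.01 0 0 0 2; 0.01 0 0 0 2; 0.01 0 0 0 2",
)

```text
clock: 13.85
tcp_pos: [547.6, -255.0, 100.6]
tcp_rot: [0.671, 0.741, 0.002, 0.002]
force: [-0.4, 5.5, 18.6]
grip_width: 15.9
finger_force: 45.0
```

```bash
python3 - <<'E'
from h import *
s=observe();print(s['tcp_pos'],s['tcp_rot'],s['force'],s['ft_torque'],s['grip_width'],s['joint_velocities'].round(3))
I=read_camera('scene');cv2.imwrite('pics/r.png',cv2.resize(I[215:300,165:250],(600,600),interpolation=cv2.INTER_CUBIC)[:,:,::-1])
E
```

```text
[ 547.55578334 -254.99005835  100.56271804] [0.67104151 0.74141609 0.00167728 0.00162813] [-0.37666175  5.50670452 18.57850658] [1.1953024  0.30282172 0.31480705] 15.931221384608504 [ 0.    -0.001  0.001 -0.001  0.001  0.001 -0.001]
```

View pics/r.png

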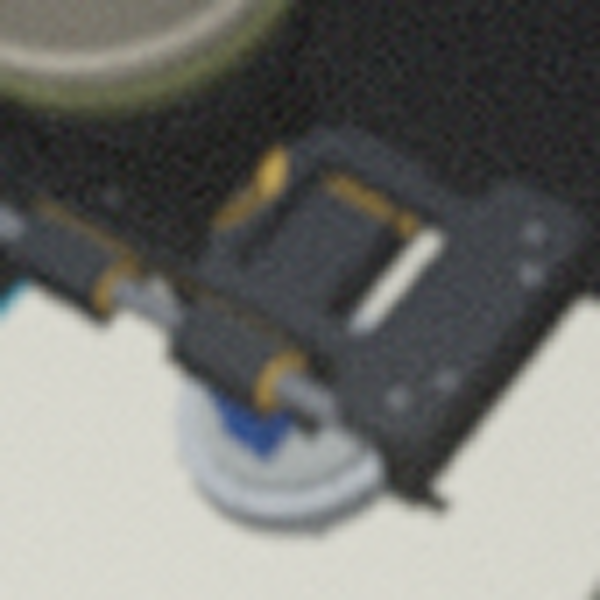

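```bash
python3 -c "
from station import *
print(job_done())"
```

```text
the job is handed in; nothing more can be done
None
```

I pressed the start button and let it come up. The plug is in the port, turned about 91° clockwise and still gripped at 45 N with the flange down on the collar. I handed the job in at about 14 s; no verdict was returned.

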